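# Load a corner bracket in a tilting drill jig and hold the plate at the set angle

### The arm

A 6-joint arm with a two-finger parallel gripper is mounted at the origin on a cart in front of the work surface, level with it; the furniture and walls round the work are solid. World frame = base frame: x ahead of the robot, y to its left, z up, the work surface at z = 0. Lengths are in m, angles in rad, forces in N, time in s.
With the tool pointing down it reaches from about 0.325 to 0.9 m from the base axis. Payload 3.5 kg.
Tool frame: the origin (TCP) lies between the finger pads, 19 mm behind the fingertips; this is the grasp point; z points along the fingers, y is the line along which they close (so a half turn about z gives the same grasp; the last joint's range is limited). The gripper opens to 85 mm and grips with 20 to 120 N. Pads are 22 mm wide; open, the fingers measure 114 mm over their backs; the gripper's body (76 mm by 85 mm) begins 54 mm behind the grasp point. The pads swing forward as they close: fully open they stand 13 mm farther back than shut.
Start: joints at [-1.376, 0.276, -0.026, 1.268, 0, 1.467], TCP at [0.183, -0.597, 0.25] pointing down, gripper open.
Joint ranges: [-3.12, 3.12], [-0.85, 1.88], [-1.08, 1.24], [-1.95, 2.15], [-1.57, 1.53], [-3.14, 3.14]. Speed limits (rad/s): [2.57, 2.57, 3.14, 3.14, 3.14, 3.14].

### API

Orientations are given as a rotation vector (axis times angle).
In Python, from plant import env, viewer, job gives the robot as it stands.
- The arm moves only by the tool carry_out, never from a script. Its argument "series" is text: rows parted by semicolons, each of 7 numbers parted by spaces: the opening, from -1 (shut) to 1 (fully open), then the shift along the tool's x, y, z in units of 300 mm (1.0 is 300 mm), then the turn, a rotation vector about the tool's x, y, z in units of 180 degrees (1.0 is 180 degrees). A call has 1 to 20 rows; each row is the pose to reach, as a shift and turn from the pose commanded when the call began, along the tool's axes at that moment, turning the shorter way round; what a row does not reach only later rows make up. A row lasts 1/8 s, in which the tool goes at most 62.5 mm and 10.7 degrees, less where a joint would pass 70% of its speed; a pose out of reach is approached as far as the arm can. A call with a number of a shift or a turn outside -1 to 1 is refused whole. A call with a gripper value outside its range is refused whole. The fingers move at their own pace and stop on an object; "force" is the grip in N (left out, the last holds). Time passes only in rows, so rows that repeat a pose let the fingers close. It gives the time, the measured TCP pose, the force, the opening and the grip force at its end, in the units of the state.
- env.get_state(): the state, without advancing time (a new reading comes with each control period).
- viewer.snapshot(name): name is "scene" or "side" or "wrist"; returns a dict with "image" (400x640x3 uint8, blue, green, red), "intrinsics" (3x3 intrinsics, pixels), "k1" (the pictures are not rectified: a ray, as slopes to the right and down, at radius r is drawn at 1 + k1 r^2 times it, then the intrinsics apply), "R" (3x3) and "t" (3): a world point X has camera coordinates R X + t. Camera axes: x right, y down, z forward; pixel columns grow to the right and rows downward; lengths in m; the calibration is good to about 2 mm. A picture is of the moment at which its call begins. There is no depth.
- job.sign_off(): hands the job in; it is judged then, once.
The state is a dict: "time": time; "joints": joint angles; "dq": joint speeds; "joint_efforts": joint torques, N m; "position": TCP position; "eef_rot": TCP orientation; "wrist_force": force on the tool from outside, world axes, zero at the start; "ft_torque": the same for the moment, N m; "gripper_width": finger opening in m; "grip_force": force on a finger pad.
Only numpy, scipy, OpenCV 4.12 (cv2) and the standard library are available. Lean on these libraries where they do the work, as an engineer would, in place of code of your own. Each camera call takes 0.05 s, during which the arm holds its last target. There are 200 camera calls.

### The job

With the drill jig's hinged plate down, lay the L-shaped corner bracket flat in the nest of dowel pins on it, the way round that it fits, and let go of it. Then lift the plate by its bar handle until the plate's reading tab is in line with the set pointer on the quadrant, and finish while still holding the plate steady there with the bracket in its nest, so that I can tighten the clamp lever. Leave the pointer and the other things on the bench where they are.

Things in the scene. Friction and masses are not known exactly. Their poses are not given: they have to be found in the camera images.
- drill_jig: Tilting drill jig, fixed to the bench: grey cast base 250 (x) x 192 (y) x 18 mm. Origin on its underside, 100 mm from its right edge. x runs along the hinge (away from the robot at yaw 0), y to the hinge side (left), z up. A ring-shaped graduated quadrant stands at its near end (x = -119 mm), 190 mm high; the hinged plate lies behind it. The clamp lever at the far hinge end is not used.
- plate_hinge (a point): Middle of the hinge line, at (0, 75, 45) mm in the jig's frame; the axis runs along the jig's x.
- tilt_plate (a joint): Angle of the hinged aluminium plate, rad: 0 = flat on its rest posts, grows as its free right edge is lifted, at most 1.25. Plate 200 mm along the hinge, reaching 165 mm from it, 10 mm thick, 0.8 kg with handle; the hinge is free, so it falls back when let go. Lifting it by the handle takes about 4 N.
- set_pointer (a joint): Angle of the set pointer, rad, on the same scale about the same hinge line: the plate is in line with it when joint tilt_plate reads the same number. A thin dark steel arm from the hinge pin across the front of the quadrant to a narrow tip, with a round thumbscrew; held by friction, set between 0.5 and 0.95.
- pointer_tip (a point): Tip of the set pointer, 150 mm from the hinge line, in front of the quadrant (jig x = -125 mm).
- tab_tip (a point): Near end of the plate's reading tab, a dark finger 11 mm wide and 4 mm thick that sticks out of the plate towards the robot just outside the quadrant's rim, 159 mm from the hinge line, in the plate's middle plane. It is in line with the pointer when hinge, pointer tip and tab lie on one line as seen along the hinge.
- handle (a point): Middle of the plate's bar handle: round steel bar 12 mm thick, 110 mm long, parallel to the hinge and 210 mm from it, 45 mm outside the plate's right edge with clear space between (legs only at the bar's ends). 45 mm above the bench when the plate is flat. Axes as the plate's: x along the bar.
- nest (a point): Where the bracket's origin belongs, on the plate's top face (51 mm above the bench when flat), 120 mm from the hinge. x along the hinge, y towards it; the bracket fits with its x and y along these. Eight domed dowel pins, 10 mm thick, 13 mm high, stand round its outline with 2 mm of play each side; beside the long leg none within 20 mm of the origin along x. A thin grey L marks the outline.
- bracket: Flat L-shaped corner bracket of dark steel, 6 mm thick, 0.22 kg, lying flat on the bench at the right. Origin: underside, middle of the long leg. Long leg 120 mm along x, 28 mm wide (y -14 to 14 mm); the short leg is 28 mm wide (x 32 to 60 mm) and reaches to y = 66 mm. z is up.
- bracket_toe (a point): Underside of the free end of the bracket's short leg, at (46, 66, 0) mm in the bracket's frame.
- mending_plate: Straight flat mending plate of dark steel, 120 x 28 x 6 mm, lying on the bench; not part of the job, to be left alone. Origin: middle of its underside.
- offcut_1: Rough pine offcut, 45 x 80 x 38 mm, at the near edge of the bench; to be left alone. Origin: middle of its underside.
- coupling_3: Brown pipe coupling standing on end, 51 mm across, 44 mm high, at the right; to be left alone. Origin: middle of its underside.

How it is judged:
By the outcome, as a careful person would: the job done as asked, in the order asked, and still so for the second after the job is handed in, while the arm keeps its last pose, push and grip.
It also fails if it takes over 51 s, if anything falls off the work surface, if the arm or the gripper's body presses on something with over 40 N, if the wrist force passes 120 N, or if a joint passes its speed limit or range.

## Working session

There is one attempt and no reset: what is moved stays moved. The work goes in short steps, Python scripts to look and compute and a tool call to move; the robot and the scene stay as the last step left them, time stands still between calls to the robot, and variables do not carry over. Pictures are saved under pics/ and viewed, at most 10 in all, crops included, and the job is handed in when it is done.

Besides the shell and the picture viewer there is one more tool, called after "Request:" in YAML: its name, and indented under it one key for each argument. carry_out: Moves the arm, as the interface text tells. Its arguments: {"type":"object","properties":{"series":{"type":"string"},"force":{"type":"number"}},"required":["series"]}

```bash
ls; mkdir -p pics; cat > h.py <<'E'
import numpy as np, cv2
from plant import env, viewer, job
from scipy.spatial.transform import Rotation as Ro
def snap(n,f):
    s=viewer.snapshot(n); cv2.imwrite('pics/'+f,s['image']); np.savez('pics/'+f+'.npz',**{k:np.array(v) for k,v in s.items()}); return s
def proj(s,X):
    c=np.atleast_2d(X)@np.array(s['R']).T+np.array(s['t']); a=c[:,:2]/c[:,2:]; r2=(a**2).sum(1,keepdims=True)
    K=np.array(s['intrinsics']); a=a*(1+float(s['k1'])*r2); return a*[K[0,0],K[1,1]]+[K[0,2],K[1,2]]
def ray(s,p):
    K=np.array(s['intrinsics']); d=np.array([float(s['k1']),0,0,0])
    q=(np.atleast_2d(p).astype(float)-[K[0,2],K[1,2]])/[K[0,0],K[1,1]]; a=q.copy()
    for _ in range(30): a=q/(1+d[0]*(a**2).sum(1,keepdims=True))
    R=np.array(s['R']); return -R.T@np.array(s['t']), np.c_[a,np.ones(len(a))]@R
def onz(s,p,z):
    o,d=ray(s,p); return o+d*((z-o[2])/d[:,2:])
def load(f): return dict(np.load('pics/'+f+'.npz'))
E
python3 - <<'E'
from h import *
for n in ['scene','side','wrist']:
    s=snap(n,n+'0.png'); print(n, s['k1'], -np.array(s['R']).T@s['t'], np.array(s['R'])[2])
print(env.get_state())
E
```

```text
pics
scene -0.13954712702924207 [0.14203713 0.744624   0.64962013] [ 0.34843029 -0.79993864 -0.48856372]
side -0.053453266756984606 [ 0.55984736 -0.88763873  0.49703683] [-0.03639157  0.85813173 -0.51213825]
wrist -0.018285410088680492 [ 0.2524068  -0.57572931  0.37070128] [-0.27111303 -0.08114318 -0.95912122]
{'time': 0.15, 'joints': array([-1.37642200e+00,  2.76977211e-01, -2.75339943e-02,  1.26802868e+00,
        6.98356504e-06,  1.46741159e+00]), 'dq': array([ 0.00054566, -0.00198217,  0.00605004, -0.00047535, -0.00068519,
        0.0011299 ]), 'joint_efforts': array([ 3.50433729e-04, -4.46058261e+01,  2.95637941e+01,  1.04931937e-02,
       -1.14196255e-04,  1.43389701e-05]), 'position': array([ 0.18325167, -0.59693139,  0.24911982]), 'eef_rot': array([-3.10511723e+00, -4.65734506e-01,  1.13535639e-04]), 'wrist_force': array([-0.54926246, -0.13902204,  0.25507506]), 'ft_torque': array([0.00993563, 0.01732008, 0.00108212]), 'grip_force': 0.0, 'gripper_width': 0.08564297182443706}
```

View pics/scene0.png

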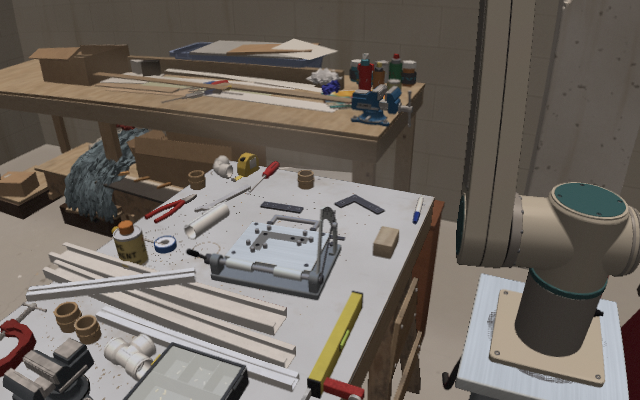

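View pics/side0.png

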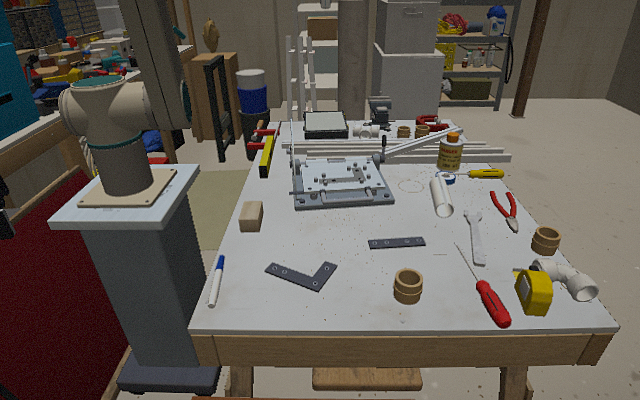

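View pics/wrist0.png

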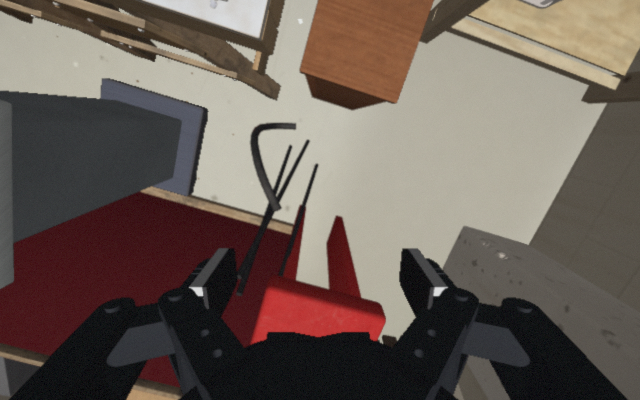

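The scene picture shows the jig near (275,255), and the bracket near (360,203). In the side picture the bracket's corner is near (318,288), its toe near (330,263) and its long end near (268,268); the jig is near (340,183). I'll enlarge these.

```bash
python3 - <<'E'
from h import *
a=cv2.imread('pics/side0.png');b=cv2.imread('pics/scene0.png')
I=cv2.INTER_CUBIC
c=np.zeros((600,800,3),np.uint8)
c[:300,:400]=cv2.resize(a[240:300,258:338],None,fx=5,fy=5,interpolation=I)
c[:300,400:]=cv2.resize(b[185:225,325:385],(400,267),interpolation=I) if 0 else cv2.resize(b[185:230,325:385],(400,300),interpolation=I)
c[300:,:400]=cv2.resize(a[135:217,285:400],(400,285),interpolation=I) if 0 else cv2.resize(a[135:219,285:397],(400,300),interpolation=I)
c[300:,400:]=cv2.resize(b[200:299,206:338],(400,300),interpolation=I)
cv2.imwrite('pics/c1.png',c)
E
```

```text
(no output)
```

View pics/c1.png

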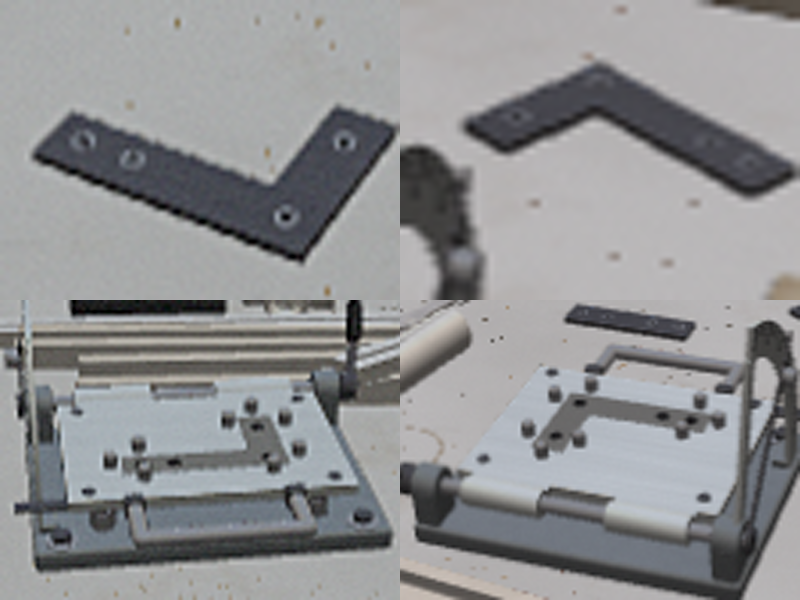

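```bash
cat > fit.py <<'E'
from h import *
from scipy.optimize import least_squares
A=load('side0.png');B=load('scene0.png')
sa=lambda L:np.array(L,float)/5+[258,240]
sb=lambda L:(np.array(L,float)-[400,0])/(400/60)+[325,185]
ja=lambda L:(np.array(L,float)-[0,300])/(400/112)+[285,135]
jb=lambda L:(np.array(L,float)-[400,300])/(400/132)+[206,200]
def T(p,P): return np.c_[np.array(P,float)[:,:2]/1e3@np.array([[np.cos(p[2]),np.sin(p[2])],[-np.sin(p[2]),np.cos(p[2])]])+p[:2],np.array(P)[:,2]/1e3]
br=[(-60,14,6),(-60,-14,6),(60,-14,6),(60,66,6),(32,66,6),(32,14,6)]
f=lambda p:np.r_[proj(A,T(p,br))-sa([(70,112),(33,153),(303,257),(398,125),(338,106),(272,185)]),proj(B,T(p,br))-sb([(750,190),(797,170),(600,63),(465,123),(507,150),(598,110)])].ravel()
r=least_squares(f,[.4,-.35,0],loss='soft_l1');print('bracket',r.x.round(4));print(r.fun.reshape(-1,2).round(1).tolist())
n6=np.array([(-60,14,51),(-60,-14,51),(60,-14,51),(60,66,51),(32,66,51),(32,14,51)],float)
ra=[(-150,-96,18),(100+0,-96,18)]
jP=[(-100,-90,51),(100,-90,51),(-55,-135,45),(55,-135,45)]
def g(p):
    N=n6+[p[3]*1e3,-45,0]
    return np.r_[proj(A,T(p,np.r_[jP,N]))-ja([(68,501),(358,487),(140,538),(308,529),(123,458),(122,474),(290,463),(270,417),(240,420),(248,452)]),
      proj(B,T(p,np.r_[jP[2:],N[2:3]]))-jb([(737,371),(608,352),(573,395)])].ravel()
r=least_squares(g,[.55,0,0,0],loss='soft_l1');print('jig',r.x.round(4));print(r.fun.reshape(-1,2).round(1).tolist())
E
python3 fit.py
```

```text
bracket [ 0.4911 -0.3572 -0.4774]
[[-0.3, -0.3], [-1.1, -0.0], [-1.0, -0.1], [-0.5, 0.1], [-1.1, -0.4], [-0.6, -0.1], [-0.9, -0.8], [-0.7, -1.2], [-1.0, -0.8], [-1.6, -1.0], [-1.3, -1.3], [-1.2, -1.3]]
jig [ 0.5903 -0.0122  0.0923 -0.0011]
[[-0.4, -0.3], [0.7, -0.8], [-0.2, 0.2], [-0.2, 0.1], [-1.4, -0.6], [-0.3, 0.2], [0.7, 0.8], [0.8, -0.5], [-1.2, -0.8], [-0.4, -0.8], [-0.6, -0.8], [0.6, -1.1], [-1.8, -2.0]]
```

```bash
cat >> h.py <<'E'
def toolR(yaw,tilt=0,axyaw=None):
    """tool pointing down, tool x at yaw; then turned by tilt about horizontal world axis at axyaw"""
    R=Ro.from_matrix(np.array([[np.cos(yaw),np.sin(yaw),0],[np.sin(yaw),-np.cos(yaw),0],[0,0,-1]]))
    return R if axyaw is None else Ro.from_rotvec(tilt*np.array([np.cos(axyaw),np.sin(axyaw),0]))*R
def rel(p,R,s=None):
    s=s or env.get_state(); R0=Ro.from_rotvec(s['eef_rot'])
    return np.r_[R0.inv().apply(np.array(p)-s['position'])/.3,(R0.inv()*R).as_rotvec()/np.pi].round(4)
E
python3 - <<'E'
from h import *
print(rel([.491,-.357,.22],toolR(-.4774+np.pi)))
E
```

```text
[ 1.2153e+00 -4.6350e-01  9.8100e-02 -2.0000e-04 -7.0000e-04 -7.5330e-01]
```

Request:
carry_out:
  series: "1 0.2 -0.08 0.02 0 0 -0.06; 1 0.4 -0.15 0.03 0 0 -0.12; 1 0.6 -0.23 0.04 0 0 -0.18; 1 0.8 -0.3 0.05 0 0 -0.24; 1 0.98 -0.37 0.06 0 0 -0.3; 1 0.98 -0.37 0.06 0 0 -0.36; 1 0.98 -0.37 0.06 0 0 -0.42; 1 0.98 -0.37 0.06 0 0 -0.48; 1 0.98 -0.37 0.06 0 0 -0.54; 1 0.98 -0.37 0.06 0 0 -0.6; 1 0.98 -0.37 0.06 0 0 -0.66; 1 0.98 -0.37 0.06 0 0 -0.72; 1 0.98 -0.37 0.06 0 0 -0.753; 1 0.98 -0.37 0.06 0 0 -0.753; 1 0.98 -0.37 0.06 0 0 -0.753"

```text
time: 2.02
position: [0.4318, -0.405, 0.2318]
eef_rot: [-0.746, -3.051, -0.0]
wrist_force: [0.3, -1.0, -0.3]
gripper_width: 0.0856
grip_force: 0.0
```

```bash
python3 - <<'E'
from h import *
st=env.get_state();print(st['time'],st['joints'].round(3))
print(rel([.491,-.357,.2],toolR(-.4774+np.pi)))
s=snap('wrist','w1.png')
print(proj(s,[[.491,-.357,.006]]))
E
```

```text
2.025 [-0.863  0.229 -0.127  1.216 -0.    -0.383]
[-1.013e-01  2.330e-01  1.059e-01  0.000e+00 -1.000e-04 -8.000e-04]
[[371.27159708 200.49482292]]
```

View pics/w1.png

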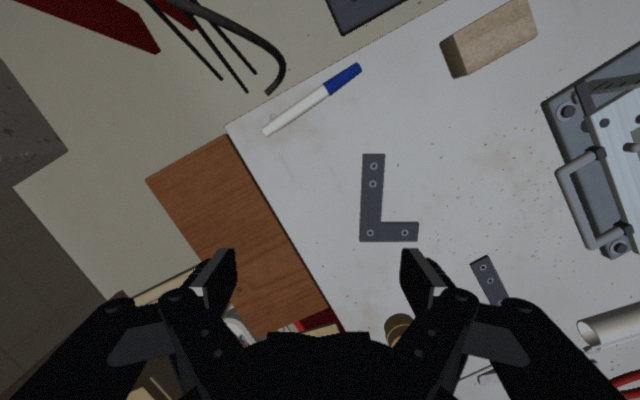

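The wrist picture shows the bracket with its long end at (362..384,154), outer corner at (361,241) and toe at (418,223..242); the predicted origin at (371,200) lies on the long leg. I'll refine the corners automatically.

```bash
python3 - <<'E'
from h import *
from scipy.optimize import least_squares
from fit import T,br
s=load('w1.png')
g=cv2.cvtColor(s['image'],6)
p0=np.array([(384,154),(362,154),(361,241),(418,242),(418,223),(382,222)],np.float32)[[1,0,2,3,4,5]]
# bracket (-60,14): toe side -> right
p0[[0,1]]=p0[[1,0]]
m=(g<95).astype(np.uint8); m[:, :345]=0; m[:,428:]=0; m[:140]=0; m[248:]=0
c=max(cv2.findContours(m,0,1)[0],key=cv2.contourArea)[:,0]
c6=cv2.approxPolyDP(c,3,True)[:,0];print(c6.tolist())
q=cv2.cornerSubPix(g,p0.copy(),(4,4),(-1,-1),(3,50,.01));print(q.round(1).tolist())
f=lambda p:(proj(s,T(p,br))-q).ravel()
r=least_squares(f,[.49,-.357,-.477],loss='soft_l1',f_scale=.5);print(r.x.round(4),r.fun.reshape(-1,2).round(1).tolist())
x=r.x
print(rel([x[0],x[1],.1],toolR(x[2]+np.pi)),rel([x[0],x[1],.02],toolR(x[2]+np.pi)))
E
```

```text
bracket [ 0.4911 -0.3572 -0.4774]
[[-0.3, -0.3], [-1.1, -0.0], [-1.0, -0.1], [-0.5, 0.1], [-1.1, -0.4], [-0.6, -0.1], [-0.9, -0.8], [-0.7, -1.2], [-1.0, -0.8], [-1.6, -1.0], [-1.3, -1.3], [-1.2, -1.3]]
jig [ 0.5903 -0.0122  0.0923 -0.0011]
[[-0.4, -0.3], [0.7, -0.8], [-0.2, 0.2], [-0.2, 0.1], [-1.4, -0.6], [-0.3, 0.2], [0.7, 0.8], [0.8, -0.5], [-1.2, -0.8], [-0.4, -0.8], [-0.6, -0.8], [0.6, -1.1], [-1.8, -2.0]]
[[363, 154], [360, 241], [416, 240], [417, 222], [380, 221], [384, 154]]
[[384.79998779296875, 153.5], [362.29998779296875, 153.39999389648438], [359.1000061035156, 241.3000030517578], [416.8999938964844, 241.0], [418.3999938964844, 221.6999969482422], [380.3999938964844, 221.10000610351562]]
[ 0.4893 -0.3565 -0.4755] [[-0.1, -0.9], [-0.1, -0.7], [-0.5, 0.2], [0.3, 0.1], [0.8, 0.3], [-0.0, 1.1]]
[-9.550e-02  2.318e-01  4.395e-01  0.000e+00 -1.000e-04 -1.300e-03] [-9.560e-02  2.318e-01  7.062e-01  0.000e+00 -1.000e-04 -1.300e-03]
```

Request:
carry_out:
  series: "1 -0.05 0.12 0.1 0 0 0; 1 -0.0955 0.2318 0.25 0 0 -0.0013; 1 -0.0955 0.2318 0.4 0 0 -0.0013; 1 -0.0955 0.2318 0.52 0 0 -0.0013; 1 -0.0955 0.2318 0.62 0 0 -0.0013; 1 -0.0955 0.2318 0.68 0 0 -0.0013; 1 -0.0955 0.2318 0.706 0 0 -0.0013; 1 -0.0955 0.2318 0.706 0 0 -0.0013; -1 -0.0955 0.2318 0.706 0 0 -0.0013; -1 -0.0955 0.2318 0.706 0 0 -0.0013; -1 -0.0955 0.2318 0.706 0 0 -0.0013; -1 -0.0955 0.2318 0.706 0 0 -0.0013; -1 -0.0955 0.2318 0.706 0 0 -0.0013; -1 -0.0955 0.2318 0.706 0 0 -0.0013"
  force: 60

```text
time: 3.82
position: [0.4898, -0.3569, 0.0212]
eef_rot: [0.737, 3.053, -0.001]
wrist_force: [-1.7, 1.1, 5.5]
gripper_width: 0.0253
grip_force: 58.8
```

```bash
sed -i 's/;print(.bracket.*$//; s/;print(.jig.*$//' fit.py; python3 - <<'E'
from h import *
st=env.get_state();print(st['joints'].round(3))
from fit import T
# waypoint: over jig, right side, and above nest
n=T([.5903,-.0122,.0923],[(0,-45,51)])[0]
a=.0923+np.pi
print(n,rel([.49,-.357,.2],toolR(a)),rel([n[0]-.03,n[1]-.13,.2],toolR(a)))
E
```

```text
[-0.736  0.448 -0.314  0.808  0.    -0.262]
[ 0.59444761 -0.05700845  0.051     ] [-1.600e-03 -1.000e-04 -5.960e-01 -2.000e-04  4.000e-04 -1.803e-01] [ 3.630e-02  6.174e-01 -5.961e-01 -2.000e-04  4.000e-04 -1.803e-01]
```

Request:
carry_out:
  series: "-1 0 0 -0.12 0 0 0; -1 0 0 -0.28 0 0 0; -1 0.04 0.05 -0.45 0 0 -0.03; -1 0.12 0.15 -0.6 0 0 -0.08; -1 0.22 0.28 -0.72 0 0 -0.13; -1 0.3 0.38 -0.76 0 0 -0.18; -1 0.33 0.42 -0.763 0 0 -0.18; -1 0.33 0.42 -0.763 0 0 -0.18; -1 0.33 0.42 -0.763 0 0 -0.18"

```text
time: 4.95
position: [0.4586, -0.2, 0.248]
eef_rot: [0.141, -3.137, -0.0]
wrist_force: [-0.4, 0.3, -2.7]
gripper_width: 0.0251
grip_force: 59.4
```

```bash
python3 - <<'E'
from h import *
s=snap('wrist','w2.png');snap('side','s2.png')
a=.0923;P=np.array([.5903,-.0122,0]);Rz=Ro.from_rotvec([0,0,a])
for th in (.5,.7,.95): print(th,proj(s,P+Rz.apply([-.125,.075-.15*np.cos(th),.045+.15*np.sin(th)])).round(0))
E
```

```text
0.5 [[439. 221.]]
0.7 [[470. 231.]]
0.95 [[520. 243.]]
```

View pics/w2.png

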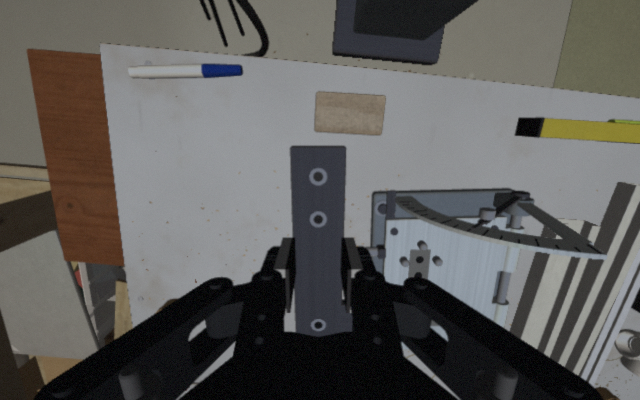

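The wrist picture shows the bracket held squarely (long end at the top, 291–346), nest pins at the long end near (405,262), (422,245), (437,262), and the quadrant from (400,200) to (600,250). The gripper hides the rest of the nest, so I'll shift for a better look.

Request:
carry_out:
  series: "-1 -0.12 -0.05 0 0 0 0; -1 -0.27 -0.11 0 0 0 0; -1 -0.4 -0.16 0 0 0 0; -1 -0.45 -0.176 0 0 0 0; -1 -0.45 -0.176 0 0 0 0; -1 -0.45 -0.176 0 0 0 0"

```text
time: 5.8
position: [0.5966, -0.2393, 0.2487]
eef_rot: [0.143, -3.136, -0.001]
wrist_force: [-0.6, 0.3, -1.7]
gripper_width: 0.0254
grip_force: 59.4
```

```bash
python3 - <<'E'
from h import *
s=snap('wrist','w3.png');sc=snap('scene','sc3.png')
c=np.zeros((600,800,3),np.uint8)
w=s['image']; I=2
c[:,:]=cv2.resize(w[100:340,320:640],(800,600),interpolation=I)
cv2.imwrite('pics/c3.png',c)
E
```

```text
(no output)
```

View pics/c3.png

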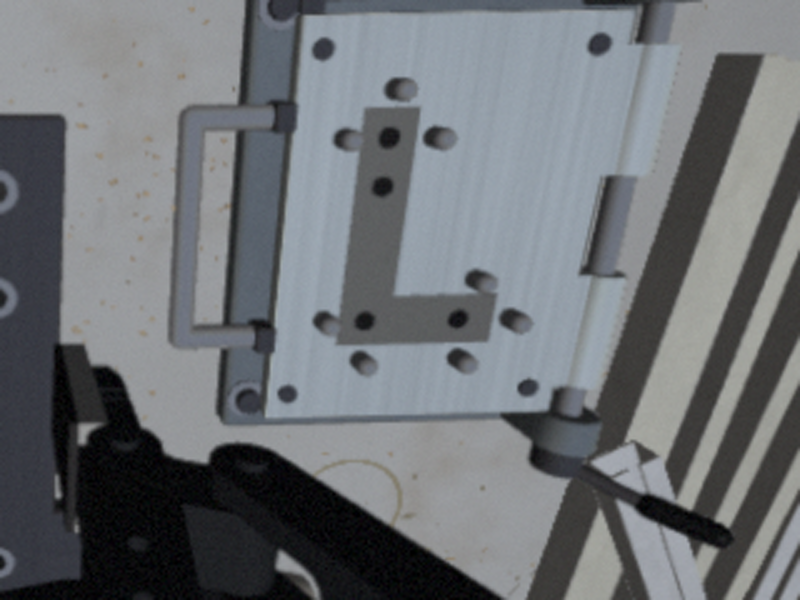

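The crop shows the nest outline clearly with the eight pins: the L's outer corner at (336,345), toe end at (490,341)/(497,293), long end at (365..421,107), plus the bar handle at x≈180. Now fitting nest and in-hand pose.

```bash
python3 - <<'E'
from h import *
from scipy.optimize import least_squares
from fit import T,br
s=load('w3.png');g=cv2.cvtColor(s['image'],6)
q0=np.array([(421,107),(365,107),(336,345),(490,341),(497,293),(395,296)],float)/2.5+[320,100]
n6=np.array(br)+[0,0,45]
q=q0
for it in range(1):
    r=least_squares(lambda p:(proj(s,T(p,n6))-q).ravel(),[.594,-.057,.0923],loss='soft_l1',f_scale=.5);print('nest',r.x.round(4),r.fun.reshape(-1,2).round(1).tolist())
pc=np.array([(301,15),(265,417)])/2.5+[320,100]
h=np.array([(188,110),(180,342)])/2.5+[320,100]
print('plate corners',onz(s,pc,.051).round(4).tolist(),'bar ends',onz(s,h,.045).round(4).tolist())
n=r.x
print('pred',T(n,[(-100,-45,51),(100,-45,51),(-55,-90,45),(55,-90,45)]).round(4).tolist())
# in hand
w=load('w2.png'); p=np.array([.4586,-.2,.248]); Rt=Ro.from_rotvec([.141,-3.137,0])
e=onz(w,[(345.5,146),(291,146),(347,200),(290.5,200)],.248-.0212+.006)
print('hand, tool frame mm',(Rt.inv().apply(e-p)*1e3).round(1).tolist())
st=env.get_state()
for k,z in(('hi',.2487),('pre',.0722+.035),('at',.0722+.001)): print(k,rel([n[0],n[1],z],toolR(n[2]+np.pi),st))
E
```

```text
nest [ 0.5933 -0.0566  0.1195] [[0.5, -0.8], [-1.6, -0.1], [-1.4, 1.9], [0.0, 1.6], [1.2, -0.1], [0.2, -0.1]]
plate corners [[0.4991, -0.1133, 0.051], [0.6948, -0.0897, 0.051]] bar ends [[0.5446, -0.1542, 0.045], [0.6596, -0.1387, 0.045]]
pred [[0.4994, -0.1132, 0.051], [0.698, -0.0894, 0.051], [0.5494, -0.1525, 0.045], [0.6586, -0.1394, 0.045]]
hand, tool frame mm [[59.3, 13.6, 15.3], [59.3, -12.9, 15.3], [32.0, 15.1, 15.2], [32.0, -13.9, 15.2]]
hi [-4.400e-02  6.072e-01  2.000e-03  1.000e-04 -3.000e-04 -9.100e-03]
pre [-4.440e-02  6.070e-01  4.736e-01  1.000e-04 -3.000e-04 -9.100e-03]
at [-4.44e-02  6.07e-01  5.87e-01  1.00e-04 -3.00e-04 -9.10e-03]
```

```bash
python3 - <<'E'
from h import *
from scipy.optimize import least_squares
from fit import T
s=load('w3.png');im=s['image'];g=cv2.cvtColor(im,6)
U=cv2.GaussianBlur(cv2.resize(g,None,fx=4,fy=4,interpolation=2),(0,0),3)
# region of L
x0,y0,x1,y1=[int(v) for v in (4*(320+325/2.5),4*(100+98/2.5),4*(320+505/2.5),4*(100+352/2.5))]
sub=U[y0:y1,x0:x1]; 
L=U[int(4*(100+220/2.5)),int(4*(320+375/2.5))]; P=U[int(4*(100+220/2.5)),int(4*(320+440/2.5))];print(L,P)
m=((sub<(int(L)+int(P))/2)).astype(np.uint8)
m=cv2.morphologyEx(m,cv2.MORPH_OPEN,np.ones((41,41)))
c=max(cv2.findContours(m,0,1)[0],key=cv2.contourArea); a=cv2.approxPolyDP(c,14,True)[:,0]
q=(a+[x0,y0]+.5)/4-.5
print(((q-[320,100])*2.5).round(0).tolist())
def mod(p):
    d=p[3]*1e3; return T(p,[(-60+d,14-d,51),(-60+d,-14+d,51),(60-d,-14+d,51),(60-d,66-d,51),(32+d,66-d,51),(32+d,14-d,51)])
man=np.array([(421,107),(365,107),(336,345),(490,341),(497,293),(395,296)],float)/2.5+[320,100]
for Q in ([q[np.argmin(np.hypot(*(q-k).T))] for k in man],man):
    r=least_squares(lambda p:(proj(s,mod(p))-Q).ravel(),[.594,-.057,.0923,0]);print('nest',r.x.round(4),r.fun.reshape(-1,2).round(1).tolist())
A=load('s2.png') # overlay check of side picture
cv2.imwrite('pics/m.png',m*255)
# pins: outside by 2+5mm
E
```

```text
95 158
[[365.0, 107.0], [336.0, 343.0], [485.0, 340.0], [492.0, 293.0], [393.0, 292.0], [416.0, 107.0]]
nest [ 0.5915 -0.0574  0.1145  0.0019] [[0.6, -0.5], [-0.4, -0.3], [-0.2, -0.1], [0.2, -0.6], [1.2, 0.2], [-1.4, 1.5]]
nest [ 0.5923 -0.0561  0.118   0.0013] [[-0.1, -0.5], [0.1, 0.0], [0.2, 0.2], [-0.3, 0.0], [0.5, 0.1], [-0.4, 0.1]]
```

```bash
python3 - <<'E'
from h import *
for z in (.2487,.1,.0725): print(rel([.5916,-.0566,z],toolR(.118+np.pi)))
print(env.get_state()['joints'].round(2))
E
```

```text
[-3.830e-02  6.078e-01  2.000e-03  1.000e-04 -3.000e-04 -8.600e-03]
[-3.870e-02  6.076e-01  4.977e-01  1.000e-04 -3.000e-04 -8.600e-03]
[-3.880e-02  6.075e-01  5.893e-01  1.000e-04 -3.000e-04 -8.600e-03]
[-0.48  0.31  0.02  1.28 -0.   -0.57]
```

Request:
carry_out:
  series: "-1 -0.01 0.15 0 0 0 -0.002; -1 -0.02 0.32 0 0 0 -0.005; -1 -0.03 0.47 0 0 0 -0.0086; -1 -0.0385 0.57 0 0 0 -0.0086; -1 -0.0385 0.6076 0 0 0 -0.0086; -1 -0.0385 0.6076 0.08 0 0 -0.0086; -1 -0.0385 0.6076 0.2 0 0 -0.0086; -1 -0.0385 0.6076 0.32 0 0 -0.0086; -1 -0.0385 0.6076 0.42 0 0 -0.0086; -1 -0.0385 0.6076 0.48 0 0 -0.0086; -1 -0.0385 0.6076 0.498 0 0 -0.0086; -1 -0.0385 0.6076 0.498 0 0 -0.0086; -1 -0.0385 0.6076 0.498 0 0 -0.0086"

```text
time: 7.52
position: [0.5941, -0.0572, 0.1012]
eef_rot: [-0.186, 3.133, -0.001]
wrist_force: [0.5, -0.5, -2.0]
gripper_width: 0.025
grip_force: 59.5
```

```bash
python3 - <<'E'
from h import *
for n in('side','scene','wrist'): s=snap(n,n+'4.png')
for z in (.1,.082,.0725): print(rel([.5916,-.0566,z],toolR(.118+np.pi)))
a=load('side4.png')['image'];b=load('scene4.png')['image'];w=s['image']
c=np.zeros((600,800,3),np.uint8)
c[:300,:400]=cv2.resize(a[135:219,285:397],(400,300),interpolation=2)
c[:300,400:]=cv2.resize(b[200:299,206:338],(400,300),interpolation=2)
c[300:]=cv2.resize(w[100:340,:],(800,300),interpolation=2)
cv2.imwrite('pics/c4.png',c)
E
```

```text
[ 0.0067  0.0024  0.0027 -0.0002  0.0006  0.0002]
[ 0.0068  0.0024  0.0627 -0.0002  0.0006  0.0002]
[ 0.0069  0.0024  0.0943 -0.0002  0.0006  0.0002]
```

View pics/c4.png

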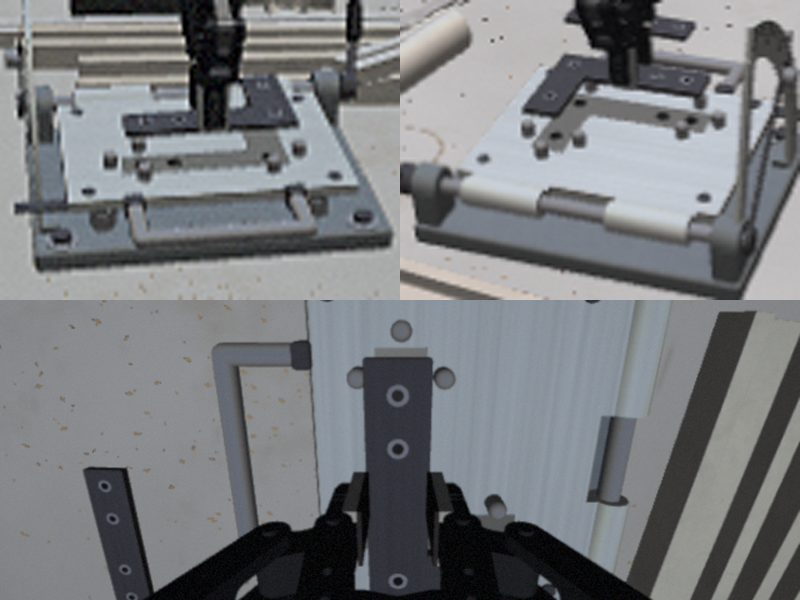

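The bracket is above its nest the right way round. In the lower panel, the bracket's long end spans (364–432,358) and the outline's end spans (376–428,348). I'll check these numerically.

```bash
python3 - <<'E'
from h import *
s=load('wrist4.png');u=lambda L:(np.array(L,float)-[0,300])/1.25+[0,100]
Rz=Ro.from_rotvec([0,0,-.118]);o=np.array([.5916,-.0566,0])
f=lambda L,z:((Rz.apply(onz(s,u(L),z)-o))*1e3).round(1).tolist()
print('brk',f([(364,358),(432,358),(369,575),(428,575)],.0862)); print('L',f([(376,348),(428,348)],.051)); print('pins mid (z.058)',f([(357,377),(444,377),(401,331)],.0625))
E
```

```text
brk [[-57.0, -13.6, 86.2], [-57.0, 12.7, 86.2], [43.7, -14.1, 86.2], [43.7, 13.7, 86.2]]
L [[-58.3, -11.0, 51.0], [-58.3, 14.1, 51.0]]
pins mid (z.058) [[-46.0, -19.3, 62.5], [-46.0, 20.8, 62.5], [-66.5, 0.9, 62.5]]
```

Request:
carry_out:
  series: "-1 0.007 0.003 0.003 0 0 0; -1 0.007 0.003 0.01 0 0 0; -1 0.007 0.003 0.03 0 0 0; -1 0.007 0.003 0.045 0 0 0; -1 0.007 0.003 0.06 0 0 0; -1 0.007 0.003 0.06 0 0 0; -1 0.007 0.003 0.07 0 0 0; -1 0.007 0.003 0.08 0 0 0; -1 0.007 0.003 0.088 0 0 0; -1 0.007 0.003 0.093 0 0 0; -1 0.007 0.003 0.093 0 0 0; -1 0.007 0.003 0.093 0 0 0"

```text
time: 9.18
position: [0.5906, -0.0563, 0.0722]
eef_rot: [-0.186, 3.136, -0.0]
wrist_force: [-2.5, 0.4, 3.2]
gripper_width: 0.0247
grip_force: 60.2
```

Request:
carry_out:
  series: "0.2 0.0 0.0 0 0 0 0; 0.2 0 0 0 0 0 0; 0.2 0 0 0 0 0 0; 0.2 0 0 0 0 0 0; 0.2 0 0 -0.03 0 0 0; 0.2 0 0 -0.1 0 0 0; 0.2 0 0 -0.22 0 0 0; 0.2 0 0 -0.38 0 0 0; 0.2 0 0 -0.55 0 0 0; 0.2 0 0 -0.65 0 0 0; 0.2 0 0 -0.65 0 0 0"

```text
time: 10.55
position: [0.5928, -0.0567, 0.271]
eef_rot: [-0.185, 3.129, -0.003]
wrist_force: [0.1, 0.1, 0.0]
gripper_width: 0.0512
grip_force: 0.0
```

```bash
python3 - <<'E'
from h import *
st=env.get_state();print(st['joints'].round(2),st['gripper_width'])
R=toolR(.118+np.pi,-.7,.118+np.pi/2);print(R.apply([0,0,1]))
print(rel([.42,0,.3],R))
E
```

```text
[-0.2   0.21 -0.07  1.29  0.   -0.32] 0.05119814486282161
[ 0.63973785  0.0758414  -0.76484219]
[ 5.489e-01  2.555e-01 -1.012e-01 -7.000e-04 -2.205e-01  4.000e-04]
```

Request:
carry_out:
  series: "0.2 0.1 0.05 -0.06 0 0 0; 0.2 0.25 0.12 -0.1 0 -0.05 0; 0.2 0.4 0.2 -0.1 0 -0.1 0; 0.2 0.5 0.25 -0.1 0 -0.16 0; 0.2 0.55 0.255 -0.1 0 -0.22 0; 0.2 0.55 0.255 -0.1 0 -0.22 0; 0.2 0.55 0.255 -0.1 0 -0.22 0; 0.2 0.55 0.255 -0.1 0 -0.22 0"

```text
time: 11.55
position: [0.4202, -0.0005, 0.2994]
eef_rot: [-0.146, 2.445, 0.051]
wrist_force: [0.3, 0.2, 0.8]
gripper_width: 0.0513
grip_force: 0.0
```

```bash
python3 - <<'E'
from h import *
for n in('side','scene','wrist'): s=snap(n,n+'5.png')
a=load('side5.png')['image'];b=load('scene5.png')['image']
P=np.array([.5923,-.0561,0]);Rz=Ro.from_rotvec([0,0,.118]);w=s['image'].copy()
J=lambda v:P+Rz.apply(np.array(v)+[0,.045,0])
print(proj(s,J([-.125,.075,.045])))
for th in (.5,.7,.95): print(th,proj(s,J([-.125,.075-.15*np.cos(th),.045+.15*np.sin(th)])).round(1))
c=np.zeros((600,800,3),np.uint8)
c[:200,:266]=cv2.resize(a[135:219,285:397],(266,200),interpolation=2)
c[:200,300:566]=cv2.resize(b[200:299,206:338],(266,200),interpolation=2)
c[200:,:640]=w
cv2.imwrite('pics/c5.png',c)
E
```

```text
[[357.27283352  64.82558737]]
0.5 [[228.9 105.6]]
0.7 [[242.3 122.5]]
0.95 [[269.  141.8]]
```

View pics/c5.png

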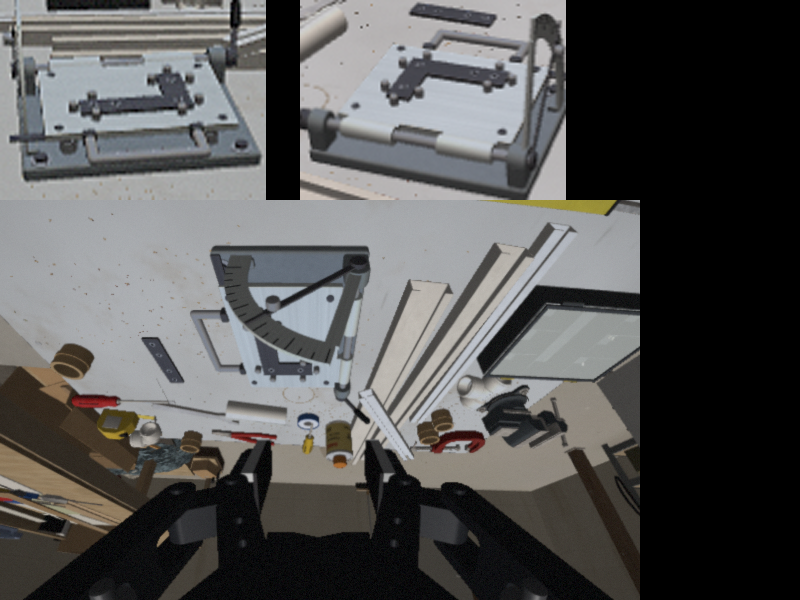

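The top panels show the bracket down inside all its pins. The wrist view shows the pointer as a dark line from the hinge pin (357,65) past the thumbscrew (272,103) toward the rim. I'll measure its direction in code.

```bash
python3 - <<'E'
from h import *
s=load('wrist5.png');g=cv2.cvtColor(s['image'],6).astype(np.float32)
P=np.array([.5923,-.0561,0]);Rz=Ro.from_rotvec([0,0,.118])
J=lambda v:P+Rz.apply(np.array(v)+[0,.045,0])
H=lambda r,th:J(np.c_[np.full_like(r,-.125),.075-r*np.cos(th),.045+r*np.sin(th)])
r=np.arange(.02,.156,.006)
th=np.arange(.4,1.05,.01)
rows=[]
for ri in r:
    uv=proj(s,H(np.full(len(th),ri),th)).astype(np.float32)
    v=cv2.remap(g,uv[:,:1],uv[:,1:],1)[:,0]
    rows.append(v)
V=np.array(rows)
for ri,v in zip(r,V): print(round(ri,3),round(th[v.argmin()],2),' '.join('%d'%x for x in v[::3]))
E
```

```text
0.02 0.67 63 46 35 25 22 21 24 24 22 19 23 28 33 42 51 57 64 72 79 84 83 81
0.026 0.62 104 96 82 60 44 34 26 22 24 23 27 30 36 49 56 57 60 62 66 72 78 82
0.032 0.69 109 109 108 99 83 55 33 25 25 24 25 31 41 53 71 83 97 108 110 100 85 73
0.038 0.66 110 110 109 109 102 85 52 30 25 24 27 31 42 60 80 98 109 110 110 108 108 106
0.044 0.66 108 108 107 108 108 101 76 39 25 24 27 32 46 66 86 97 86 74 74 73 72 73
0.05 0.66 110 108 108 110 108 105 92 52 26 23 24 33 49 58 64 74 79 92 114 143 163 169
0.056 0.67 110 111 110 109 111 110 103 73 35 21 24 31 56 93 132 165 176 179 175 176 180 181
0.062 0.67 107 109 107 108 108 103 88 65 38 26 27 33 66 131 175 178 179 178 182 183 174 157
0.068 0.69 108 110 109 105 88 74 75 71 43 26 25 36 73 137 174 175 181 177 180 181 171 82
0.074 0.72 106 107 99 77 69 84 125 165 114 36 27 31 75 152 179 180 179 175 177 178 179 182
0.08 0.69 108 97 73 75 101 162 175 176 131 37 25 31 86 170 177 177 179 180 180 175 180 178
0.086 0.7 93 74 75 122 171 178 177 175 146 47 21 34 90 166 181 181 179 178 180 180 177 179
0.092 0.71 71 76 137 176 178 178 174 176 168 64 27 33 94 173
[... 211 characters left out ...]
184 180
0.11 0.58 171 176 177 179 174 84 48 51 56 103 107 74 122 180 180 176 177 179 176 181 183 183
0.116 0.6 179 178 181 182 180 174 126 81 113 129 129 126 148 181 180 182 180 176 179 180 178 182
0.122 0.72 178 178 179 178 179 178 179 181 181 144 61 47 128 182 180 182 178 181 180 177 180 177
0.128 0.71 71 71 70 69 71 70 69 72 70 68 37 58 67 72 73 72 69 75 76 75 80 80
0.134 0.71 69 70 68 70 71 47 70 70 71 70 40 56 69 65 70 71 70 69 72 70 70 69
0.14 0.71 69 70 62 68 70 44 69 73 67 69 38 57 70 64 69 70 69 71 71 68 71 72
0.146 0.71 70 71 35 70 70 46 67 70 55 69 40 59 69 65 69 71 59 70 70 46 71 72
0.152 0.73 177 179 181 180 180 179 181 176 174 172 173 121 140 163 163 141 150 156 151 160 164 167
```

```bash
python3 - <<'E'
from h import *
s=load('wrist5.png');g=cv2.cvtColor(s['image'],6).astype(np.float32)
P=np.array([.5923,-.0561,0]);Rz=Ro.from_rotvec([0,0,.118])
J=lambda v:P+Rz.apply(np.array(v)+[0,.045,0])
th=np.arange(.1,1.4,.004)
def prof(x,r):
    out=[]
    for ri in r:
        uv=proj(s,J(np.c_[np.full(len(th),x),.075-ri*np.cos(th),.045+ri*np.sin(th)])).astype(np.float32)
        out.append(cv2.remap(g,uv[:,:1],uv[:,1:],2)[:,0])
    return np.mean(out,0)
from scipy.signal import find_peaks
for x,r in ((-.125,np.arange(.128,.147,.002)),(-.119,np.arange(.142,.149,.001)),(-.116,np.arange(.142,.149,.001))):
    v=np.median(prof(x,[r[0]]))-prof(x,r); pk,_=find_peaks(v,prominence=6)
    print(x,[(round(float((th[k-6:k+7]*np.clip(v[k-6:k+7],0,None)).sum()/np.clip(v[k-6:k+7],0,None).sum()),3),int(v[k])) for k in pk if k>6])
# pointer line by regression of dark centroid in plane x=-.125 at several r
rs=np.r_[np.arange(.034,.1,.006),np.arange(.122,.147,.004)]
for ri in (.05,.08,.09,.098,.124,.13,.14,.146):
    v=prof(-.125,[ri]);m=(th>.6)&(th<.84);w=np.clip(np.percentile(v[m],60)*.75-v[m],0,None);print(ri,round(float((w*th[m]).sum()/w.sum()),3))
# rim radius in plane -.119: bright outside
uv=lambda r,t:proj(s,J(np.c_[np.full(len(r),-.119),.075-r*np.cos(t),.045+r*np.sin(t)])).astype(np.float32)
rr=np.arange(.10,.17,.0005)
for t in (.35,.5,.66,.8,.95,1.1):
    q=uv(rr,t);v=cv2.remap(g,q[:,:1],q[:,1:],1)[:,0]; d=np.diff(cv2.blur(v[:,None],(1,5))[:,0]); print(t,'inner',round(rr[d.argmin()],4),'outer',round(rr[50+d[50:].argmax()],4))
E
```

```text
-0.125 [(0.2, 12), (0.288, 26), (0.373, 13), (0.459, 11), (0.546, 22), (0.632, 9), (0.709, 43), (0.803, 20), (0.888, 9), (0.973, 9), (1.059, 22), (1.144, 9), (1.229, 8), (1.313, 22)]
-0.119 [(0.132, 26), (0.221, 24), (0.311, 17), (0.4, 11), (0.49, 6), (nan, 0), (nan, -2), (nan, -12), (nan, -12), (nan, -19), (nan, -25), (nan, -26), (nan, -26), (nan, -28)]
-0.116 [(0.189, 29), (0.279, 20), (0.369, 9), (nan, -1), (nan, -14), (nan, -25), (nan, -38), (nan, -23), (nan, -31), (nan, -69), (nan, -50), (nan, -37), (nan, -64), (nan, -76)]
0.05 0.677
0.08 0.705
0.09 0.711
0.098 0.711
0.124 0.718
0.13 0.706
0.14 0.729
0.146 0.712
0.35 inner 0.1235 outer 0.15
0.5 inner 0.1545 outer 0.148
0.66 inner 0.1175 outer 0.147
0.8 inner 0.1205 outer 0.1465
0.95 inner 0.121 outer 0.164
1.1 inner 0.157 outer 0.1465<stdin>:15: RuntimeWarning: invalid value encountered in scalar divide
```

```bash
python3 - <<'E'
from h import *
s=load('wrist5.png');print(-s['R'].T@s['t'],s['R'][2],s['intrinsics'][0])
st=env.get_state();print(st['joints'].round(2))
R=toolR(.118+np.pi,-.95,.118+np.pi/2)
print(rel([.42,-.02,.22],R))
E
```

```text
[ 0.28608671 -0.01619464  0.34595816] [ 0.82565661  0.09791344 -0.55561149] [278.496296     0.         317.83984199]
[-0.35 -0.58 -0.81  0.71  0.29 -0.37]
[ 0.1718 -0.0655  0.1972  0.0002 -0.0823  0.0003]
```

Request:
carry_out:
  series: "0.2 0.05 -0.03 0.06 0 -0.02 0; 0.2 0.1 -0.06 0.12 0 -0.05 0; 0.2 0.15 -0.07 0.17 0 -0.05 0; 0.2 0.16 -0.07 0.185 0 -0.05 0; 0.2 0.16 -0.07 0.185 0 -0.05 0; 0.2 0.16 -0.07 0.185 0 -0.05 0"

```text
time: 12.45
position: [0.42, -0.0211, 0.2255]
eef_rot: [-0.137, 2.288, 0.06]
wrist_force: [0.0, 0.5, 0.1]
gripper_width: 0.0511
grip_force: 0.0
```

```bash
python3 - <<'E'
from h import *
s=snap('wrist','w6.png');print(-s['R'].T@s['t'],s['R'][2],env.get_state()['joints'].round(2))
P=np.array([.5923,-.0561,0]);Rz=Ro.from_rotvec([0,0,.118])
J=lambda v:P+Rz.apply(np.array(v)+[0,.045,0])
r=np.array([0,.05,.1,.15]);
print(proj(s,J(np.c_[-.125+0*r,.075-r*np.cos(.7),.045+r*np.sin(.7)])).round(0).tolist(),proj(s,J([-.125,.075-.159,.045])))
u=proj(s,J([[-.125,.075,.045],[-.125,-.1,.045],[-.125,.0,.2]])); lo=np.clip(u.min(0)-25,0,None).astype(int);hi=u.max(0)+25
print(lo,hi)
c=s['image'][lo[1]:int(min(hi[1],400)),lo[0]:int(min(hi[0],640))];k=min(800/c.shape[1],600/c.shape[0]);print(k)
cv2.imwrite('pics/c6.png',cv2.resize(c,None,fx=k,fy=k,interpolation=2))
E
```

```text
[ 0.28007956 -0.03775644  0.25068588] [ 0.9022927   0.10707024 -0.41761686] [-0.5  -0.58 -1.05  0.36  0.45 -0.44]
[[390.0, 80.0], [349.0, 106.0], [304.0, 137.0], [253.0, 171.0]] [[214.80247036  79.40470139]]
[172  54] [414.50083944 270.95585776]
2.7777777777777777
```

View pics/c6.png

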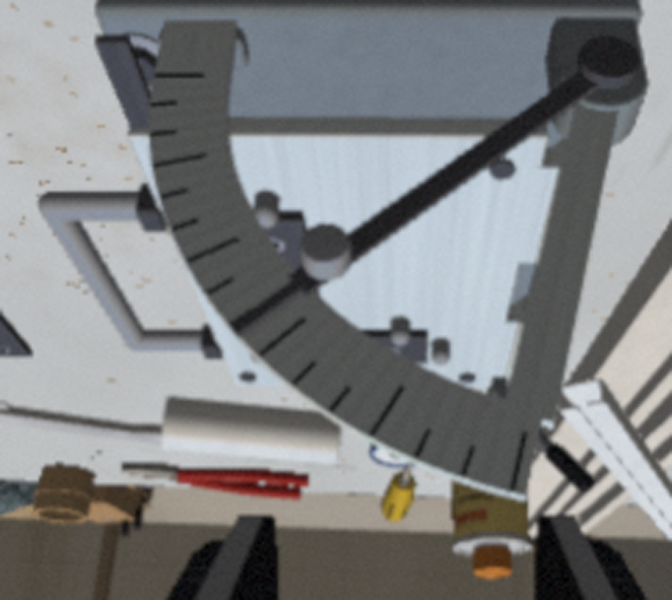

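The close-up shows the scale upside-down: 0° tick at (180,75), long 15° ticks following, the 35° tick near (220,287), the 45° tick near (283,336), and the pointer tip at about (235,330), almost on the 40° mark. I'll solve it with the ticks as reference.

```bash
python3 - <<'E'
from h import *
from scipy.optimize import least_squares
s=load('w6.png');g=cv2.cvtColor(s['image'],6).astype(np.float32)
cr=lambda L:np.array(L,float)/2.77778+[172,54]-.32
ti=cr([(203,75),(206,154),(238,239),(304,320),(403,388),(524,434)]);to=cr([(158,75),(155,165),(191,262),(260,353),(374,432),(514,488)])
A=np.radians([0,15,30,45,60,75])
def J(p,v):
    P=np.array([.5923+p[0],-.0561+p[1],0]);v=np.array(v,float); return P+Ro.from_rotvec([0,0,.118+p[2]]).apply(v+[0,.045,0])
def C(p,x,r,t,): r=np.broadcast_to(r,np.shape(t)); return proj(s,J(p,np.c_[np.full(len(t),x),.075-r*np.cos(t),.045+r*np.sin(t)]))
def res(p): return np.r_[(C(p,p[3],p[4],A)-ti).ravel(),(C(p,p[3],p[5],A)-to).ravel(),p[0]/.002,p[1]/.002,p[2]/.01,(p[3]+.122)/.002]
r=least_squares(res,[0,0,0,-.122,.13,.145],x_scale=[.01,.01,.1,.01,.01,.01]);p=r.x;print(p.round(4),r.fun[:24].reshape(-1,2).round(1).tolist())
th=np.arange(.6,.82,.005)
for q,n in ((p,'fit'),(np.zeros(3),'prior')):
  print(n)
  for ri in (.05,.06,.07,.08,.126,.132,.138,.142,.146,.149):
    uv=C(q,-.125,ri,th).astype(np.float32); v=cv2.remap(g,uv[:,:1],uv[:,1:],2)[:,0]
    w=np.clip(50-v,0,None); print(ri,round(float((w*th).sum()/(w.sum()+1e-9)),3),' '.join('%d'%x for x in v[::2]))
E
```

```text
[-6.000e-04 -1.000e-04 -1.600e-03 -1.226e-01  1.322e-01  1.474e-01] [[0.0, 0.2], [-0.4, 0.4], [-0.1, -0.0], [0.1, -0.2], [-0.1, -0.1], [0.5, -0.1], [-0.4, 0.2], [0.4, 0.0], [-0.4, -0.6], [0.9, 0.2], [-0.3, 0.4], [-0.2, -0.2]]
fit
0.05 0.697 116 102 78 54 35 27 28 30 28 25 29 33 32 30 30 32 40 54 68 98 133 169
0.06 0.704 197 194 180 160 107 60 35 29 30 30 31 31 31 30 31 37 51 84 127 169 191 207
0.07 0.706 198 198 200 192 168 110 60 31 26 27 30 30 31 29 33 40 60 102 155 190 199 200
0.08 0.711 203 203 204 204 197 184 120 59 30 29 28 30 32 30 31 41 75 131 179 197 201 201
0.126 0.713 84 82 80 80 83 81 78 83 73 40 30 31 31 38 39 61 80 83 83 84 89 87
0.132 0.716 84 81 79 81 83 79 80 83 85 81 66 36 32 60 73 81 82 84 82 75 80 81
0.138 0.731 82 80 79 82 83 82 79 83 82 81 67 35 30 58 76 79 84 82 80 44 68 82
0.142 0.711 81 73 36 75 83 81 79 83 83 80 61 31 33 57 76 82 86 83 82 44 68 82
0.146 0.719 81 78 43 70 82 81 79 83 84 80 60 28 36 59 74 79 85 82 81 40 72 82
0.149 0.0 134 122 126 123 120 126 118 115 123 121 104 90 73 79 105 121 115 113 111 99 110 113
prior
0.05 0.695 132 112 79 50 35 29 29 29 26 24 29 33 31 29 28 34 44 58 74 94 126 151
0.06 0.7 197 189 176 132 86 43 30 31 29 28 30 30 30 29 31 41 57 95 143 177 203 207
0.07 0.706 198 198 199 192 157 99 50 32 27 28 29 26 27 28 34 41 67 110 163 191 199 200
0.08 0.708 203 202 203 202 194 161 96 42 30 28 28 27 31 30 32 47 91 156 187 202 201 200
0.126 0.712 84 81 80 80 82 79 78 82 68 38 32 29 31 39 44 64 82 83 81 81 85 82
0.132 0.714 83 81 80 82 80 79 80 85 87 79 60 35 36 64 74 80 83 85 81 69 78 81
0.138 0.732 82 78 79 83 83 81 80 83 82 81 60 30 32 63 76 80 85 83 78 36 70 81
0.142 0.704 79 62 41 78 81 81 78 83 84 79 50 30 33 60 77 82 85 82 81 40 73 83
0.146 0.715 81 71 43 78 82 81 80 83 83 80 53 29 37 63 77 80 84 82 78 39 77 82
0.149 0.0 153 139 146 142 138 141 134 136 139 135 124 109 95 102 127 136 134 136 128 120 129 134
```

```bash
python3 - <<'E'
from h import *
R=toolR(.1164+np.pi)
print(rel([.42,-.02,.31],toolR(.1164+np.pi,-.7,.1164+np.pi/2)),rel([.5,-.1,.31],R),rel([.6022,-.1456,.22],R))
E
```

```text
[-0.2127  0.0032 -0.1854  0.0003  0.0478  0.001 ] [-0.3662 -0.2933 -0.01   -0.      0.2707  0.001 ] [-0.3518 -0.4844  0.4287 -0.      0.2707  0.001 ]
```

Request:
carry_out:
  series: "-0.2 -0.11 0 -0.1 0 0.02 0; -0.2 -0.21 0.003 -0.18 0 0.05 0; -0.2 -0.25 -0.08 -0.14 0 0.1 0; -0.2 -0.3 -0.18 -0.08 0 0.16 0; -0.2 -0.35 -0.27 -0.03 0 0.22 0.001; -0.2 -0.366 -0.36 0.1 0 0.27 0.001; -0.2 -0.36 -0.44 0.25 0 0.2707 0.001; -0.2 -0.352 -0.4844 0.4 0 0.2707 0.001; -0.2 -0.352 -0.4844 0.4287 0 0.2707 0.001; -0.2 -0.352 -0.4844 0.4287 0 0.2707 0.001; -0.2 -0.352 -0.4844 0.4287 0 0.2707 0.001"

```text
time: 13.88
position: [0.601, -0.1453, 0.2197]
eef_rot: [-0.182, 3.136, 0.0]
wrist_force: [-0.4, 0.6, -0.1]
gripper_width: 0.0344
grip_force: 0.0
```

```bash
python3 - <<'E'
from h import *
R=toolR(.1164+np.pi)
print(env.get_state()['joints'].round(2));print(rel([.6022,-.1456,.1],R),rel([.6022,-.1456,.045],R))
s=snap('wrist','w7.png');g=cv2.cvtColor(s['image'],6).astype(np.float32)
# bar check: brightness profile across the bar in jig y at x=+-40 mm (z=.051 bar top)
for x in (-.045,-.038,-.03):
    y=np.arange(-.02,.021,.002); c,n=np.cos(.1164),np.sin(.1164)
    X=np.c_[.6022+c*x-n*y,-.1456+n*x+c*y,0*y+.047]
    uv=proj(s,X).astype(np.float32);print(x,uv[10].round(),cv2.remap(g,uv[:,:1],uv[:,1:],1)[:,0].astype(int).tolist())
E
```

```text
[-0.34  0.28 -0.08  1.2   0.   -0.46]
[-3.70e-03 -1.50e-03  3.99e-01  0.00e+00  0.00e+00 -1.00e-04] [-3.700e-03 -1.500e-03  5.823e-01  0.000e+00  0.000e+00 -1.000e-04]
-0.045 [317. 147.] [137, 138, 138, 139, 138, 132, 131, 121, 98, 105, 106, 106, 99, 92, 137, 139, 138, 128, 132, 140, 140]
-0.038 [317. 153.] [138, 139, 139, 139, 141, 137, 139, 121, 98, 105, 106, 109, 98, 107, 140, 141, 141, 141, 141, 141, 141]
-0.03 [317. 161.] [140, 140, 140, 140, 141, 140, 140, 119, 96, 104, 105, 107, 102, 105, 130, 127, 140, 142, 140, 140, 139]
```

Request:
carry_out:
  series: "-0.2 -0.004 -0.0015 0.12 0 0 0; -0.2 -0.004 -0.0015 0.27 0 0 0; -0.2 -0.004 -0.0015 0.4 0 0 0; -0.2 -0.004 -0.0015 0.5 0 0 0; -0.2 -0.004 -0.0015 0.56 0 0 0; -0.2 -0.004 -0.0015 0.582 0 0 0; -0.2 -0.004 -0.0015 0.582 0 0 0; -0.2 -0.004 -0.0015 0.582 0 0 0; -1 -0.004 -0.0015 0.582 0 0 0; -1 -0.004 -0.0015 0.582 0 0 0; -1 -0.004 -0.0015 0.582 0 0 0; -1 -0.004 -0.0015 0.582 0 0 0; -1 -0.004 -0.0015 0.582 0 0 0; -1 -0.004 -0.0015 0.582 0 0 0"
  force: 60

```text
time: 15.68
position: [0.6026, -0.1455, 0.0441]
eef_rot: [0.182, -3.136, -0.002]
wrist_force: [-0.8, 2.3, 5.7]
gripper_width: 0.0098
grip_force: 58.6
```

```bash
python3 - <<'E'
from h import *
st=env.get_state();p0=st['position'];print(p0,st['time'])
yw=.1164; ey=np.array([-np.sin(yw),np.cos(yw),0])
for t in [.05,.1,.15,.2,.25,.3,.35,.4,.45,.5,.55,.6,.65,.69,.713]:
    p=p0+ey*.21*(1-np.cos(t))+np.array([0,0,.21*np.sin(t)])
    R=Ro.from_rotvec([-t*np.cos(yw),-t*np.sin(yw),0])*Ro.from_rotvec(st['eef_rot'])
    print(t,rel(p,R,st))
E
```

```text
[ 0.60258957 -0.14548052  0.04413749] 15.675
0.05 [ 0.      0.0009 -0.035   0.0159 -0.      0.    ]
0.1 [ 0.      0.0036 -0.0699  0.0318 -0.      0.    ]
0.15 [ 1.000e-04  8.000e-03 -1.046e-01  4.770e-02 -0.000e+00  0.000e+00]
0.2 [ 1.00e-04  1.42e-02 -1.39e-01  6.37e-02 -0.00e+00  0.00e+00]
0.25 [ 1.000e-04  2.200e-02 -1.732e-01  7.960e-02 -0.000e+00  0.000e+00]
0.3 [ 1.000e-04  3.160e-02 -2.068e-01  9.550e-02 -0.000e+00  0.000e+00]
0.35 [ 1.000e-04  4.280e-02 -2.400e-01  1.114e-01 -1.000e-04  1.000e-04]
0.4 [ 2.000e-04  5.560e-02 -2.725e-01  1.273e-01 -1.000e-04  1.000e-04]
0.45 [ 2.000e-04  7.010e-02 -3.044e-01  1.432e-01 -1.000e-04  1.000e-04]
0.5 [ 2.000e-04  8.620e-02 -3.355e-01  1.592e-01 -1.000e-04  1.000e-04]
0.55 [ 2.000e-04  1.038e-01 -3.657e-01  1.751e-01 -1.000e-04  1.000e-04]
0.6 [ 3.000e-04  1.228e-01 -3.951e-01  1.910e-01 -1.000e-04  1.000e-04]
0.65 [ 3.000e-04  1.433e-01 -4.234e-01  2.069e-01 -1.000e-04  1.000e-04]
0.69 [ 3.000e-04  1.608e-01 -4.453e-01  2.196e-01 -1.000e-04  1.000e-04]
0.713 [ 3.000e-04  1.712e-01 -4.576e-01  2.270e-01 -1.000e-04  1.000e-04]
```

Request:
carry_out:
  series: "-1 0 0.0002 -0.0175 0.008 0 0; -1 0 0.0009 -0.035 0.0159 0 0; -1 0 0.002 -0.0525 0.0239 0 0; -1 0 0.0036 -0.0699 0.0318 0 0; -1 0 0.008 -0.1046 0.0477 0 0; -1 0 0.0142 -0.139 0.0637 0 0; -1 0 0.022 -0.1732 0.0796 0 0; -1 0 0.0316 -0.2068 0.0955 0 0; -1 0 0.0428 -0.24 0.1114 0 0; -1 0 0.0556 -0.2725 0.1273 0 0; -1 0 0.0556 -0.2725 0.1273 0 0; -1 0 0.0556 -0.2725 0.1273 0 0"

```text
time: 17.18
position: [0.6006, -0.1297, 0.1252]
eef_rot: [-0.176, 3.053, -0.618]
wrist_force: [4.9, -1.6, -3.1]
gripper_width: 0.0098
grip_force: 59.2
```

```bash
cat > ang.py <<'E'
from h import *
st=env.get_state();p0=np.array([.60259,-.14548,.04414]);R0=Ro.from_rotvec([.182,-3.136,-.002])
d=st['position']-p0;yw=.1164;dy=-np.sin(yw)*d[0]+np.cos(yw)*d[1]
print('t',st['time'],'q',st['joints'].round(2),'F',st['wrist_force'].round(1),'grip',st['grip_force'],st['gripper_width'])
print('theta chord',2*np.arcsin(np.hypot(dy,d[2])/.42),'atan',np.arctan2(.045*0+d[2],.21-dy),'along',d@[np.cos(yw),np.sin(yw),0],'tool',(Ro.from_rotvec(st['eef_rot'])*R0.inv()).magnitude())
E
python3 ang.py
```

```text
t 17.175 q [-0.15  0.31 -0.31  0.84 -0.38 -0.29] F [ 4.9 -1.6 -3.1] grip 59.15716230869293 0.009818119631695724
theta chord 0.39592278522898466 atan 0.3956057221287734 along -0.00010668122244132943 tool 0.4004605006188443
```

Request:
carry_out:
  series: "-1 0 0.0009 -0.035 0.0159 0 0; -1 0 0.0036 -0.0699 0.0318 0 0; -1 0 0.008 -0.1046 0.0477 0 0; -1 0 0.0142 -0.139 0.0637 0 0; -1 0 0.022 -0.1732 0.0796 0 0; -1 0 0.028 -0.196 0.09 0 0; -1 0 0.032 -0.208 0.096 0 0; -1 0 0.034 -0.2155 0.0996 0 0; -1 0 0.034 -0.2155 0.0996 0 0; -1 0 0.034 -0.2155 0.0996 0 0; -1 0 0.034 -0.2155 0.0996 0 0"

```text
time: 18.55
position: [0.5968, -0.0959, 0.1809]
eef_rot: [-0.167, 2.904, -1.08]
wrist_force: [4.4, -2.0, -1.3]
gripper_width: 0.01
grip_force: 59.5
```

```bash
python3 ang.py; python3 - <<'E'
from h import *
P=np.array([.5917,-.0562,0]);Rz=Ro.from_rotvec([0,0,.1164])
J=lambda v:P+Rz.apply(np.array(v)+[0,.045,0])
for n in ('side','scene'):
    s=snap(n,n+'8.png')
    f=lambda r,th,x=-.125:proj(s,J(np.c_[np.full_like(th,x),.075-r*np.cos(th),.045+r*np.sin(th)])).astype(np.float32)
    print(n,'ptr',f(.15,np.array([.713]))[0],'tab',f(.159,np.array([.713]))[0],f(.159,np.array([.65]))[0], 'nest L',)
    u=f(.155,np.array([.7]))[0].astype(int);c=s['image'][u[1]-9:u[1]+10,u[0]-14:u[0]+12];g=cv2.cvtColor(c,6);print(u);print('\n'.join(' '.join('%3d'%x for x in r) for r in g))
E
```

```text
t 18.55 q [ 0.03  0.29 -0.31  0.9  -0.71 -0.11] F [ 4.4 -2.  -1.3] grip 59.459386467933655 0.009986250669532142
theta chord 0.7078907625973898 atan 0.7069642458545553 along 1.952259345563631e-07 tool 0.7136635550460506
side ptr [289.6932 147.9543] tab [289.629   146.78973] [289.90448 150.88579] nest L
[289 148]
 43 155 180 173 169 170 172 170 171 172 173 172 172 173 174 180 141 177 177 176 177 174 176 176 178 176
 46 161 177 174 172 173 174 175 177 181 184 182 179 180 181 181 135 180 183 178 178 181 181 184 183 178
 80 192 174 172 173 173 174 174 177 178 180 182 172 169 170 172 141 181 179 164 164 163 168 164 161 153
 96 182 177 171 174 174 178 129 136 138 153 155 156 156 160 137 142 186 170 168 170 167 169 169 174 172
163 179 173 174 172 172 176 181 187 189 189 186 187 189 190 155 157 186 185 163 167 170 165 163 168 162
190 177 175 172 174 178 142  95 100  85  87  85  91  87  86  85  71 191 170  76  80  86  84  84  83  79
184 176 171 171 175 180 141  89  92  96  99  93  97  96  93  89  91 188 165  90  90  88  94  93  88  88
181 177 170 172 174 178 142  89  90  96 101  80  83  70  75
[... 2561 characters left out ...]
  58  65  61  60  62  54  58  72 128 183 184 185 184 183 184 184 184 185 185
148 103  75  52  65  64  58  52  66  66  63  54  49  55  74 130 186 185 185 184 184 185 184 187 187 187
133 102  77  58  66  66  59  52  65  66  61  57  64  63 105 162 187 186 185 184 184 186 186 187 188 186
135  99  67  58  67  66  66  65  66  66  60  53  62  56  86 147 186 185 185 184 184 183 184 185 162 142
135  97  60  57  66  66  66  65  67  66  59  51  66  66  91 153 187 186 184 184 183 183 184 184 185 187
122  99  72  65  65  67  64  66  65  65  66  66  67  62  58 131 186 186 185 184 184 185 185 187 187 188
123  99  72  66  69  75  70  67  65  66  66  65  67  62  52 126 186 185 185 184 185 187 189 188 189 188
```

```bash
python3 ang.py; python3 - <<'E'
from h import *
P=np.array([.5917,-.0562,0]);Rz=Ro.from_rotvec([0,0,.1164]);t=.709
def W(x,y,h): # bracket frame on plate, h above hinge-plane (plate top 6 mm)
    d=.12-y;  return P+Rz.apply(np.array([x,.075-d*np.cos(t)+h*np.sin(t)+.045,.045+d*np.sin(t)+h*np.cos(t)]))
for n in ('side8.png','scene8.png'):
    s=load(n);g=cv2.cvtColor(s['image'],6)
    f=lambda L:[int(g[int(round(v)),int(round(u))]) for u,v in [proj(s,W(x/1e3,y/1e3,.012))[0] for x,y in L]]
    print(n,'inside',f([(-56,0),(-40,8),(0,8),(25,5),(46,0),(56,-8),(46,25),(46,50),(46,62)]),'outside',f([(-72,10),(-30,24),(0,24),(20,40),(20,60),(46,75),(70,30),(75,0)]))
E
```

```text
t 18.65 q [ 0.03  0.29 -0.31  0.9  -0.71 -0.11] F [ 4.5 -1.8 -1.8] grip 59.45926308631897 0.010379281388419388
theta chord 0.7079388052633818 atan 0.7070033743125589 along 8.464756188616626e-06 tool 0.7136414888573931
side8.png inside [55, 56, 66, 50, 165, 180, 65, 65, 64] outside [55, 70, 70, 66, 66, 71, 75, 74]
scene8.png inside [70, 69, 68, 65, 72, 67, 67, 48, 67] outside [182, 185, 182, 176, 183, 62, 175, 178]
```

```bash
python3 -c "
from h import *
print(job.sign_off())"
```

```text
the job is handed in; nothing more can be done
None
```

The bracket is in its nest, and the arm is holding the plate at about 0.71 rad, in line with the set pointer (read at about 0.713 rad). The job was handed in at about 18.7 s, so you can tighten the clamp lever.

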